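Press a cap home through the guard window

ROBOT

A 6-joint arm with a two-finger parallel gripper is mounted at the origin on the work surface. World frame = base frame: x ahead of the robot, y to its left, z up, the work surface at z = 0. Lengths are in m, angles in rad, forces in N, time in s.
With the tool pointing down it reaches from about 0.425 to 0.95 m from the base axis. Payload 3.5 kg.
Tool frame: the origin (TCP) lies at the very end of the fingers, on their centre line; the grasp point (between the pads) lies ctrl.grip_point_offset behind it (ctrl.grip_point_offset is the distance from the TCP to the grasp point, in m); z points along the fingers, y is the direction in which the jaws open and shut (so a half turn about z gives the same grasp; the last joint's range is limited). The gripper opens to 85 mm and grips with 20 to 120 N. Pads are 22 mm wide; open, the fingers measure 114 mm over their backs; the gripper's body (76 mm by 85 mm) begins 54 mm behind the grasp point. The pads swing forward as they close: fully open they stand 13 mm farther back than shut.
Start: joints at [1.082, 0.286, 1.577, -0, 1.279, -0.15], TCP at [0.224, 0.637, 0.231] pointing down, gripper open.
Joint ranges: [-2.77, 2.77], [-0.9, 2.22], [0.21, 2.48], [-1.53, 4.67], [0.24, 2.81], [-2.84, 2.84]. Speed limits (rad/s): [2.79, 2.79, 3.14, 3.14, 3.14, 3.14].

INTERFACE

Orientations are given as a unit quaternion [x, y, z, w].
In Python, from plant import ctrl gives the robot as it stands.
- The arm moves only by the tool servo_tool, never from a script. Its argument "increments" is a list of rows, each a list of 5 numbers: the opening, from 0 (shut) to 1 (fully open), then the shift along the world's x, y, z in units of 40 mm (1.0 is 40 mm), then the turn about the world's z in units of 5 degrees (1.0 is 5 degrees). A call has exactly 10 rows; each row is the pose to reach, as a shift and turn from the pose measured when the call began; what a row does not reach only later rows make up. A row lasts 1/12 s, in which the tool goes at most 41.7 mm and 7.16 degrees, less where a joint would pass 70% of its speed; a pose out of reach is approached as far as the arm can. A call with a gripper value outside its range is refused whole. The fingers move at their own pace and stop on an object; "grip_force" is the grip in N (left out, the last holds). Time passes only in rows, so rows that repeat a pose let the fingers close, or fill a call up. It gives the time, the measured TCP pose, the force and the opening at its end, in the units of the state.
- ctrl.get_state(): the state, without advancing time (a new reading comes with each control period).
- ctrl.read_camera(name): name is "side" or "top"; returns a dict with "frame" (420x560x3 uint8, red, green, blue), "K" (3x3 intrinsics, pixels), "extrinsics" (4x4, takes a point from camera to world coordinates). Camera axes: x right, y down, z forward; pixel columns grow to the right and rows downward; lengths in m; the calibration is good to about 2 mm. A picture is of the moment at which its call begins. There is no depth.
- ctrl.sign_off(): hands the job in, once; it reports no verdict.
Trained networks look in a picture, given as the dict that the camera call returned (one of the last four; its "shot" number tells which), for a name from the list of things; names that differ only in an ending like _2 or _b are one class to them, and where a whole thing is asked for, a point or a joint stands for the part that bears it (a point fixed in the world has none). Each returns a list of dicts, best first, with "conf" (0 to 1); they miss things now and then, are a little off and sometimes report something else, mostly with a low value. They report only what shows in the picture. A call takes as long as a camera call.
- ctrl.masks_of(picture, query): "region" (420x560 bool, what is visible of it) and "extent" ([left, top, right, bottom] in pixels, round what is visible of it).
- ctrl.landmark_of(picture, query): "centre" ([row, column] in pixels: a listed point, or the origin of a listed thing).
The state is a dict: "time": time; "qpos": joint angles; "dq": joint speeds; "joint_efforts": joint torques, N m; "eef_pos": TCP position; "tcp_rot": TCP orientation; "contact_force": force on the tool from outside, world axes, zero at the start; "wrist_torque": the same for the moment, N m; "opening": opening from 0.0 (shut) to 1.0 (fully open).
Only numpy, scipy, OpenCV 4.12 (cv2) and the standard library are available. Lean on these libraries where they do the work, as an engineer would, in place of code of your own. Each camera call takes 0.05 s, during which the arm holds its last target. There are 200 camera calls.

TASK

With the fingertips alone, push the feed slide by its blue push plate all the way in, so that the lip-colour tube standing in it goes under the ram of the cap press; then reach down through the window in the yellow guard, press the red lever pad right down until it stops and the gold cap is fully seated, and let it spring back up. Do not touch the guard at any time, do not touch or lift the tube or its cap, and leave the other things on the bench as they stand.

Things in the scene. Friction and masses are not known exactly. Their poses are not given: they have to be found in the camera images.
- press: Small bench press, fixed to the bench: steel base plate 150 mm (its x) by 420 mm (its y), 12 mm thick. Origin: on the bench surface, z up. The feed slide runs along the press's y axis and goes in towards -y. In this frame (mm): guard footprint x -68 to 68, y -106 to 82; white column x -55 to 55, y -170 to -120, 156 high with its stop button; base plate y -170 to 250. The press stands at any place and yaw (up to about 17 degrees from the world axes).
- guard: Yellow frame of the press guard, fixed to the press and with the same origin and axes: a level top plate 6 mm thick, its top 148 mm above the bench, on four 12 mm corner posts, with clear panels on its -x and +x sides; open on the +y side where the slide enters. It must not be touched.
- window (a point): Centre of the window in the guard's top plate, in the plane of the plate's top (148 mm above the bench). The window is an opening 84 mm (press x) by 84 mm (press y). The lever pad lies below its centre.
- slide (a joint): Feed slide, m: 0 fully out (start), 0.12 fully in at its stop; grows as it goes to the press's -y. Slides stiffly (about 2 N) and stays where it is left.
- push_face (a point): Centre line of the outer (+y) face of the blue push plate at the outer end of the slide, 50 mm above the bench; push here towards the press's -y. The plate is 64 mm wide (press x), 10 mm thick (y) and reaches from 16 to 76 mm above the bench. It stays outside the guard: with the slide fully in, this face is still 53 mm outside the guard's entry side.
- lever (a joint): Press lever, rad: 0 up, grows as the pad goes down: about 0.13 when its ram has seated the cap and can go no farther (0.16 with nothing under the ram); a spring lifts it again. It swings about a level axis on the press's -y side, along the press's x.
- pad (a point): Centre of the top face of the red pad on the lever's free end, 44 mm (press x) by 34 mm (press y), 110 mm from the lever's axis. With the lever up it is 128 mm above the bench, 20 mm below the top of the guard; it goes down about 14 mm until the cap is seated and stops it firmly, and takes about 4 N at first and 8 N as the cap goes on.
- nest (a point): Centre of the floor of the round nest in the slide in which the tube stands, 20 mm above the bench; the nest is 10 mm deep.
- tube: Lip-colour tube standing loose in the nest of the slide: magenta, 24 mm in diameter, 40 mm high, with a gold cap of 24 mm diameter and 26 mm length on it that stands 6 mm proud (white neck showing). Origin: centre of its underside, z up. Not to be touched.
- cap (a joint): How far the gold cap has been pressed down on the tube, m: 0 standing proud, 0.006 fully seated; stays where it is left.
- spare_a: Bystander: finished magenta tube with gold cap, 24 mm in diameter, 66 mm high, standing near the press. Origin: centre of its underside.
- spare_b: Bystander: another finished tube like spare_a, on the other side of the press.
- jar: Bystander: closed jar, 60 mm in diameter, 100 mm high. Origin: centre of its underside.
- cup: Bystander: white cup, 76 mm across, 90 mm high. Origin: centre of its underside.
- screwdriver: Bystander: screwdriver lying on the bench.

How it is judged:
By the outcome, as a careful person would: the job done as asked, in the order asked, and still so for the second after the job is handed in, with the robot touching nothing.
It also fails if it takes over 48 s, if anything falls off the work surface, if the arm or the gripper's body presses on something with over 40 N, if the wrist force passes 120 N, or if a joint passes its speed limit or range.

## Working session

There is one attempt and no reset: what is moved stays moved. The work goes in short steps, Python scripts to look and compute and a tool call to move; the robot and the scene stay as the last step left them, time stands still between calls to the robot, and variables do not carry over. Pictures are saved under pics/ and viewed, about 8 in all and at most 12, crops included, and the job is handed in when it is done.

Besides the shell and the picture viewer there is one more tool, called after "Emit:" in YAML: its name, and indented under it one key for each argument. servo_tool: Moves the arm, as the interface text tells. Its arguments: {"type":"object","properties":{"increments":{"type":"array"},"grip_force":{"type":"number"}},"required":["increments"]}

```bash
mkdir -p pics; ls; cat > h.py <<'E'
import numpy as np, cv2
from plant import ctrl
def ray(p,rc):
    K,T=np.array(p["K"]),np.array(p["extrinsics"])
    d=T[:3,:3]@np.linalg.inv(K)@np.array([rc[1],rc[0],1.]); return T[:3,3],d
def atz(p,rc,z):
    o,d=ray(p,rc); return (o+d*(z-o[2])/d[2])
def proj(p,X):
    T=np.linalg.inv(np.array(p["extrinsics"])); c=T[:3,:3]@np.asarray(X)+T[:3,3]; u=np.array(p["K"])@c; return u[:2]/u[2]
E
python3 - <<'E'
from h import *
P={n:ctrl.read_camera(n) for n in("side","top")}
print(ctrl.get_state())
Z=dict(window=.148,push_face=.05,pad=.128,nest=.02,tube=.03,press=0,spare_a=0,jar=0,cup=0,screwdriver=.01)
for n,p in P.items():
    cv2.imwrite(f"pics/{n}0.png",p["frame"][:,:,::-1]); print(n,np.array(p["extrinsics"]).round(3).tolist())
    for q,z in Z.items():
        print(q,[(round(r["conf"],2),np.round(r["centre"]).tolist(),atz(p,r["centre"],z).round(4)[:2].tolist()) for r in ctrl.landmark_of(p,q)[:3]])
E
```

```text
pics
{'time': 0.1, 'qpos': array([ 1.08198739e+00,  2.87131211e-01,  1.57800799e+00,  1.47737591e-05,
        1.27859707e+00, -1.50016589e-01]), 'dq': array([-0.00135014, -0.00313352, -0.00300037,  0.00085691,  0.00362149,
       -0.00220896]), 'joint_efforts': array([ 1.17101135e-03, -4.07292974e+01, -2.93701154e+01, -1.57016852e-04,
        3.38872662e-03, -1.88037353e-05]), 'eef_pos': array([0.22403773, 0.63611787, 0.23006164]), 'tcp_rot': array([ 1.68589205e-01,  9.85685818e-01, -1.01537570e-03, -3.43271345e-04]), 'contact_force': array([-0.09502233, -0.42739833, -0.05197465]), 'wrist_torque': array([ 0.05662098,  0.03593983, -0.04614796]), 'opening': 0.9996892515416328}
side [[0.999, -0.032, 0.018, 0.44], [-0.036, -0.727, 0.686, -0.903], [-0.008, -0.686, -0.727, 1.043], [0.0, 0.0, 0.0, 1.0]]
window []
push_face [(0.82, [187.0, 296.0], [0.4964, 0.1323]), (0.32, [260.0, 319.0], [0.5429, -0.1472])]
pad [(0.56, [224.0, 316.0], [0.5353, -0.0896])]
nest [(0.6, [231.0, 308.0], [0.5241, -0.0203])]
tube [(0.5, [230.0, 307.0], [0.5196, -0.0235])]
press [(0.97, [264.0, 317.0], [0.54, -0.12
[... 345 characters left out ...]
, -0.007, -0.015], [0.005, -0.114, -0.993, 1.145], [0.0, 0.0, 0.0, 1.0]]
window []
push_face [(0.75, [207.0, 222.0], [0.4989, 0.1337])]
pad [(0.65, [189.0, 305.0], [0.5354, -0.0944])]
nest [(0.94, [196.0, 277.0], [0.5323, -0.0215])]
tube [(0.52, [199.0, 280.0], [0.5215, -0.031]), (0.34, [248.0, 312.0], [0.3822, -0.1206])]
press [(0.91, [198.0, 308.0], [0.5291, -0.1138])]
spare_a [(0.65, [247.0, 315.0], [0.385, -0.1308]), (0.54, [152.0, 287.0], [0.6669, -0.054]), (0.15, [195.0, 309.0], [0.538, -0.1158])]
jar [(0.96, [260.0, 429.0], [0.3407, -0.4612])]
cup [(0.65, [198.0, 280.0], [0.5285, -0.0321]), (0.6, [263.0, 128.0], [0.3467, 0.4108])]
screwdriver [(0.93, [294.0, 377.0], [0.249, -0.3029])]
```

View pics/top0.png

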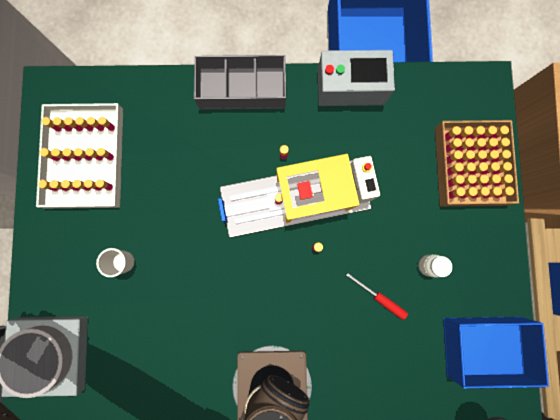

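View pics/side0.png

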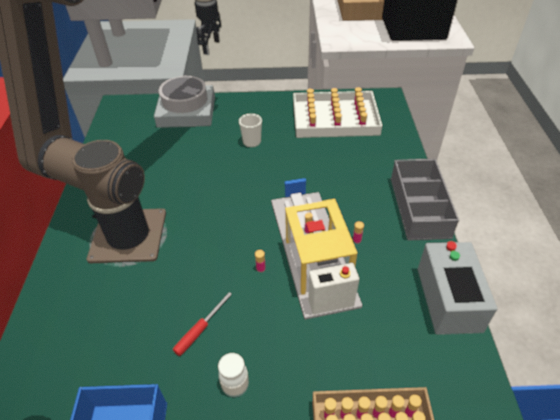

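The top view shows the press at about cols 220–380, rows 150–235: guard at (318,187), red pad at (305,190), blue plate at (222,208). The side view agrees. Next I'll rectify both views to the guard-top plane to get the press pose.

```bash
cat > r.py <<'E'
from h import *
def rect(p,z,c=(0.52,-0.04),w=.4,h=.3,s=1000):
    # output: columns = -y, rows = -x
    W,H=int(w*s),int(h*s)
    q=[(0,0),(W,0),(W,H),(0,H)]
    src=np.float32([proj(p,[c[0]+h/2-v/s,c[1]+w/2-u/s,z]) for u,v in q])
    return cv2.warpPerspective(p["frame"],cv2.getPerspectiveTransform(src,np.float32(q)),(W,H),flags=cv2.INTER_CUBIC)
E
python3 - <<'E'
from r import *
ims=[]
for n in("top","side"):
    p=ctrl.read_camera(n); im=rect(p,.148); ims.append(im[:,:,::-1])
    hsv=cv2.cvtColor(im,cv2.COLOR_RGB2HSV); m=cv2.inRange(hsv,(20,140,100),(35,255,255))
    m=cv2.morphologyEx(m,cv2.MORPH_OPEN,np.ones((5,5)))
    cs,hi=cv2.findContours(m,cv2.RETR_CCOMP,cv2.CHAIN_APPROX_NONE)
    for c,k in zip(cs,hi[0]):
        if cv2.contourArea(c)>1500:
            r=cv2.minAreaRect(c); x=.67-r[0][1]/1000; y=.16-r[0][0]/1000
            print(n,"hole" if k[3]>=0 else "outer",round(x,4),round(y,4),np.round(r[1],1),round(r[2],1))
    for q,z in(("push_face",.05),("pad",.128),("spare_a",0.)):
        print(q,[(round(r["conf"],2),atz(p,r["centre"],z).round(4)[:2].tolist()) for r in ctrl.landmark_of(p,q)[:2]])
    T=ctrl.get_state()["eef_pos"]; print("tcp px",proj(p,T))
    # red pad and blue plate
    for nm,z,rg in(("red",.128,[(0,150,80),(6,255,255)]),("blue",.076,[(105,150,60),(125,255,255)])):
        i2=rect(p,z); m=cv2.inRange(cv2.cvtColor(i2,cv2.COLOR_RGB2HSV),*rg)
        cs,_=cv2.findContours(m,0,1)
        for c in cs:
            if cv2.contourArea(c)>150:
                r=cv2.minAreaRect(c); print(nm,round(.67-r[0][1]/1000,4),round(.16-r[0][0]/1000,4),np.round(r[1],1),round(r[2],1))
cv2.imwrite("pics/rect.png",cv2.resize(np.vstack(ims),None,fx=1,fy=1))
E
```

```text
top outer 0.538 -0.1252 [141.  192.7] 79.2
top hole 0.5317 -0.0933 [90.8 89.2] 79.6
push_face [(0.7, [0.4939, 0.1401]), (0.23, [0.5352, -0.118])]
pad [(0.8, [0.5328, -0.0941])]
spare_a [(0.55, [0.3867, -0.1326]), (0.47, [0.6667, -0.0489])]
tcp px [-11.87666911 321.68562721]
red 0.5324 -0.0937 [43.4 32.5] 79.5
blue 0.4879 0.13 [70.3 13.9] 79.5
push_face [(0.65, [0.3937, -0.1657])]
pad [(0.57, [0.5352, -0.0808])]
spare_a [(0.66, [0.6525, -0.0575]), (0.66, [0.39, -0.1319])]
tcp px [211.51948435  51.58914525]
red 0.5333 -0.0958 [40.6 36.1] 78.7
blue 0.492 0.105 [62. 72.] 90.0
```

View pics/rect.png

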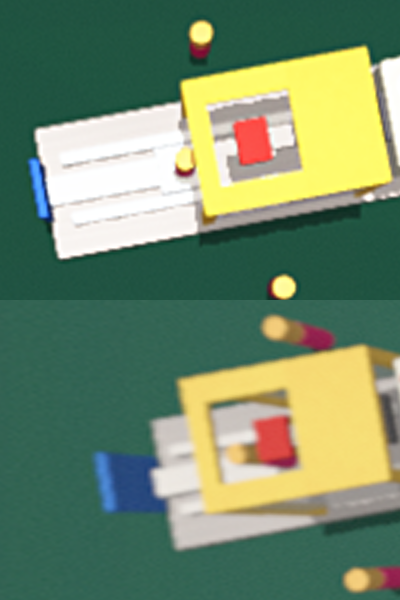

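Rectified, the guard and window are clear. Press +y points along about (-0.182, 0.983) in world, with its origin near (0.536, -0.113). The pad is at (0.533, -0.0945) and the push face at (0.489, 0.137). I'll shut the fingers and move out past the push plate, staying high over the cup.

Emit:
servo_tool:
  increments:
    - [0,0.3,-0.5,0,-0.5]
    - [0,0.75,-1.3,0,-1.2]
    - [0,1.25,-2.15,0,-2]
    - [0,1.75,-3.0,0,-2.8]
    - [0,2.25,-3.9,0,-3.6]
    - [0,2.75,-4.75,0,-4.4]
    - [0,3.25,-5.6,0,-5.2]
    - [0,3.75,-6.5,0,-6]
    - [0,4.2,-7.3,0,-6.6]
    - [0,4.5,-7.8,0,-7]
  grip_force: 40

```text
time: 2.33
eef_pos: [0.4055, 0.3219, 0.2316]
tcp_rot: [0.459, 0.888, -0.0, 0.001]
contact_force: [0.3, 0.1, 0.2]
opening: -0.006
```

Emit:
servo_tool:
  increments:
    - [0,0.3,-0.5,0,-0.6]
    - [0,0.7,-1.2,0,-1.4]
    - [0,1.1,-1.9,0,-2.2]
    - [0,1.5,-2.6,-0.3,-3]
    - [0,1.8,-3.0,-0.8,-3.8]
    - [0,1.83,-3.14,-1.5,-4.5]
    - [0,1.83,-3.14,-2.2,-5]
    - [0,1.83,-3.14,-2.7,-5]
    - [0,1.83,-3.14,-3.0,-5]
    - [0,1.83,-3.14,-3.0,-5]

```text
time: 3.17
eef_pos: [0.4766, 0.1958, 0.1086]
tcp_rot: [0.641, 0.768, -0.002, -0.001]
contact_force: [-0.3, 0.0, -0.9]
opening: -0.001
```

```bash
python3 - <<'E'
from h import *
print(ctrl.grip_point_offset, ctrl.get_state()["eef_pos"], ctrl.get_state()["tcp_rot"])
a=[]
for n in("top","side"):
    p=ctrl.read_camera(n); u=proj(p,ctrl.get_state()["eef_pos"]).astype(int); print(n,u)
    x=max(u[0]-70,0); y=max(u[1]-90,0); a.append(cv2.resize(p["frame"][y:y+150,x:x+150,::-1],(400,400),interpolation=cv2.INTER_CUBIC)); print(x,y)
cv2.imwrite("pics/c1.png",np.hstack(a))
E
```

```text
0.0187 [0.4766292  0.19579835 0.10860656] [ 0.64052504  0.76793214 -0.0024608  -0.00135925]
top [194 212]
124 122
side [289 157]
219 67
```

View pics/c1.png

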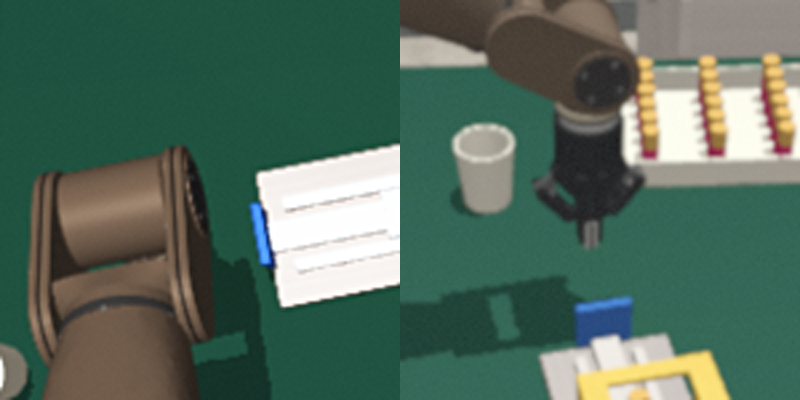

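The fingers are shut, aligned with the press, and standing just outside the blue plate (side crop tip at (592,245), plate at (603,320)). Next I'll descend and approach the face.

Emit:
servo_tool:
  increments:
    - [0,0,0,-0.4,0]
    - [0,0,0,-0.9,0]
    - [0,0,0,-1.35,0]
    - [0,0,0,-1.55,0]
    - [0,0.05,-0.2,-1.6,0]
    - [0,0.1,-0.45,-1.6,0]
    - [0,0.14,-0.7,-1.6,0]
    - [0,0.18,-0.9,-1.6,0]
    - [0,0.2,-1.0,-1.6,0]
    - [0,0.2,-1.0,-1.6,0]

```text
time: 4.1
eef_pos: [0.4881, 0.1553, 0.0491]
tcp_rot: [0.641, 0.767, 0.001, 0.001]
contact_force: [-1.0, -0.5, -0.5]
opening: -0.001
```

Emit:
servo_tool:
  increments:
    - [0,0.02,-0.12,-0.05,0]
    - [0,0.06,-0.33,-0.1,0]
    - [0,0.11,-0.6,-0.1,0]
    - [0,0.16,-0.88,-0.1,0]
    - [0,0.21,-1.15,-0.1,0]
    - [0,0.26,-1.42,-0.1,0]
    - [0,0.31,-1.7,-0.1,0]
    - [0,0.36,-1.95,-0.1,0]
    - [0,0.4,-2.15,-0.1,0]
    - [0,0.43,-2.3,-0.1,0]

```text
time: 4.93
eef_pos: [0.5054, 0.0621, 0.0452]
tcp_rot: [0.641, 0.767, 0.0, 0.001]
contact_force: [0.1, 3.0, 1.2]
opening: 0.002
```

Emit:
servo_tool:
  increments:
    - [0,0.02,-0.1,0,0]
    - [0,0.04,-0.2,0,0]
    - [0,0.06,-0.3,0,0]
    - [0,0.08,-0.4,0,0]
    - [0,0.1,-0.5,0,0]
    - [0,0.12,-0.6,0,0]
    - [0,0.14,-0.7,0,0]
    - [0,0.15,-0.78,0,0]
    - [0,0.16,-0.84,0,0]
    - [0,0.17,-0.88,0,0]

```text
time: 5.77
eef_pos: [0.5114, 0.0296, 0.0451]
tcp_rot: [0.643, 0.766, 0.003, -0.002]
contact_force: [-2.0, 19.1, 5.1]
opening: -0.003
```

The force rose to 19 N at press y of about 0.145, which is where the stop was predicted. Backing off, then rising.

Emit:
servo_tool:
  increments:
    - [0,0,0.1,0,0]
    - [0,-0.05,0.3,0,0]
    - [0,-0.1,0.6,0,0]
    - [0,-0.18,1.0,0,0]
    - [0,-0.23,1.3,0.2,0]
    - [0,-0.25,1.4,0.8,0]
    - [0,-0.25,1.4,1.6,0]
    - [0,-0.25,1.4,2.4,0]
    - [0,-0.25,1.4,3.2,0]
    - [0,-0.25,1.4,3.8,0]

```text
time: 6.6
eef_pos: [0.5019, 0.0862, 0.2006]
tcp_rot: [0.642, 0.766, 0.004, -0.0]
contact_force: [0.2, 0.2, 0.1]
opening: -0.002
```

```bash
python3 - <<'E'
from r import *
s=ctrl.get_state(); print(s["eef_pos"],s["tcp_rot"],s["contact_force"])
a=[]
for n in("top","side"):
    p=ctrl.read_camera(n)
    for q,z in(("push_face",.05),("pad",.128),("nest",.02),("window",.148)):
        print(n,q,[(round(r["conf"],2),atz(p,r["centre"],z).round(4)[:2].tolist()) for r in ctrl.landmark_of(p,q)[:2]])
    i2=rect(p,.076); m=cv2.inRange(cv2.cvtColor(i2,cv2.COLOR_RGB2HSV),(105,150,60),(125,255,255))
    for c in cv2.findContours(m,0,1)[0]:
        if cv2.contourArea(c)>150: r=cv2.minAreaRect(c); print("blue",round(.67-r[0][1]/1000,4),round(.16-r[0][0]/1000,4),np.round(r[1],1))
    u=proj(p,[.52,-.03,.13]).astype(int); f=p["frame"][u[1]-130:u[1]+70,u[0]-100:u[0]+100,::-1]; print(u)
    a.append(cv2.resize(f,(400,400),interpolation=cv2.INTER_CUBIC))
cv2.imwrite("pics/c2.png",np.hstack(a))
E
```

```text
[0.50193271 0.08623992 0.2006482 ] [ 6.42359359e-01  7.66395525e-01  3.50449115e-03 -2.68238065e-04] [0.15237862 0.19161895 0.14835756]
top push_face [(0.83, [0.5089, 0.0159]), (0.49, [0.3348, -0.4438])]
top pad [(0.59, [0.5416, -0.0937])]
top nest [(0.61, [0.5417, -0.1438])]
top window []
blue 0.5104 0.0135 [64.1  7.8]
[280 194]
side push_face [(0.62, [0.5258, 0.016]), (0.52, [0.39, -0.1665])]
side pad [(0.72, [0.5403, -0.0825]), (0.59, [0.5345, -0.0972])]
side nest [(0.57, [0.5431, -0.1331])]
side window [(0.81, [0.5348, -0.0972]), (0.36, [0.3612, 0.2293])]
blue 0.5197 -0.0121 [43.3 29.7]
[308 206]
```

View pics/c2.png

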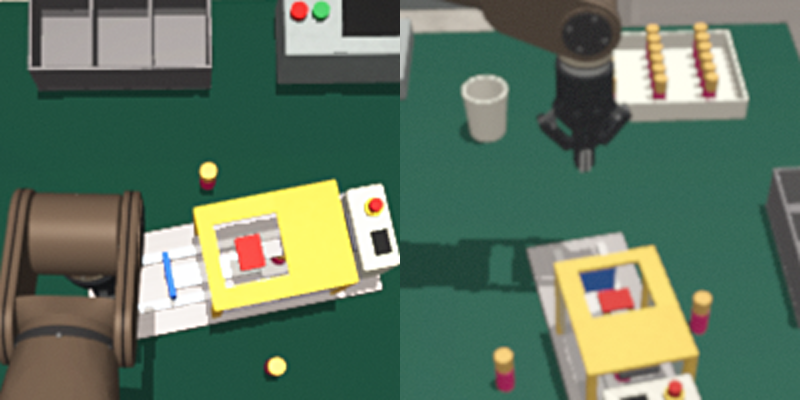

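The blue plate has moved 119 mm, from (0.488, 0.130) to (0.510, 0.0135), so the slide is home. In the top crop the tube shows under the ram beyond the pad at (278,260). Moving above the window.

Emit:
servo_tool:
  increments:
    - [0,0.05,-0.3,0.2,0]
    - [0,0.14,-0.8,0.4,0]
    - [0,0.25,-1.5,0.4,0]
    - [0,0.38,-2.2,0.4,0]
    - [0,0.5,-2.9,0.4,0]
    - [0,0.6,-3.5,0.4,0]
    - [0,0.7,-4.1,0.4,0]
    - [0,0.75,-4.4,0.4,0]
    - [0,0.77,-4.52,0.4,0]
    - [0,0.77,-4.52,0.4,0]

```text
time: 7.93
eef_pos: [0.5314, -0.0961, 0.2115]
tcp_rot: [0.643, 0.765, 0.002, -0.003]
contact_force: [-0.6, -0.2, 0.0]
opening: 0.004
```

```bash
python3 - <<'E'
from r import *
s=ctrl.get_state(); print(s["eef_pos"],s["tcp_rot"],s["contact_force"])
p=ctrl.read_camera("side"); u=proj(p,s["eef_pos"]).astype(int); print(u)
f=p["frame"][u[1]-80:u[1]+100,u[0]-90:u[0]+90,::-1]
cv2.imwrite("pics/c3.png",cv2.resize(f,(600,600),interpolation=cv2.INTER_CUBIC))
E
```

```text
[ 0.53135488 -0.09611661  0.21145716] [ 0.64346574  0.76546569  0.00169204 -0.00335571] [-0.64911757 -0.15588265  0.01215935]
[315 203]
```

View pics/c3.png

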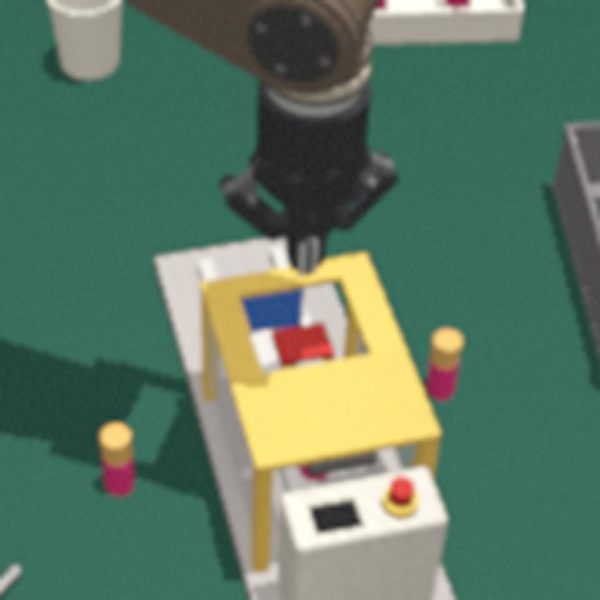

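The tip is centred over the window. The knuckles stay more than 55 mm above the tip beyond ±42 mm, and the press needs only 34 mm below the guard top, so it clears. Descending to just above the pad.

Emit:
servo_tool:
  increments:
    - [0,0.02,0.02,-0.15,0]
    - [0,0.03,0.04,-0.4,0]
    - [0,0.03,0.04,-0.7,0]
    - [0,0.03,0.04,-1.0,0]
    - [0,0.03,0.04,-1.3,0]
    - [0,0.03,0.04,-1.55,0]
    - [0,0.03,0.04,-1.75,0]
    - [0,0.03,0.04,-1.85,0]
    - [0,0.03,0.04,-1.9,0]
    - [0,0.03,0.04,-1.9,0]

```text
time: 8.82
eef_pos: [0.5323, -0.0935, 0.135]
tcp_rot: [0.643, 0.766, 0.002, -0.004]
contact_force: [-0.1, -1.0, 0.2]
opening: 0.001
```

Emit:
servo_tool:
  increments:
    - [0,0,0,-0.06,0]
    - [0,0,0,-0.12,0]
    - [0,0,0,-0.18,0]
    - [0,0,0,-0.24,0]
    - [0,0,0,-0.3,0]
    - [0,0,0,-0.35,0]
    - [0,0,0,-0.4,0]
    - [0,0,0,-0.44,0]
    - [0,0,0,-0.48,0]
    - [0,0,0,-0.5,0]

```text
time: 9.65
eef_pos: [0.5327, -0.0933, 0.1161]
tcp_rot: [0.643, 0.766, 0.002, -0.004]
contact_force: [-2.7, 2.0, 7.5]
opening: -0.001
```

Now at z 0.116 with 7.5 N, so the cap is going on. Pressing on to the firm stop.

Emit:
servo_tool:
  increments:
    - [0,0,0,-0.02,0]
    - [0,0,0,-0.04,0]
    - [0,0,0,-0.06,0]
    - [0,0,0,-0.08,0]
    - [0,0,0,-0.1,0]
    - [0,0,0,-0.11,0]
    - [0,0,0,-0.12,0]
    - [0,0,0,-0.13,0]
    - [0,0,0,-0.14,0]
    - [0,0,0,-0.15,0]

```text
time: 10.48
eef_pos: [0.533, -0.0934, 0.1135]
tcp_rot: [0.643, 0.766, 0.002, -0.004]
contact_force: [-8.1, 2.8, 18.8]
opening: 0.002
```

Emit:
servo_tool:
  increments:
    - [0,0,0,-0.08,0]
    - [0,0,0,-0.1,0]
    - [0,0,0,-0.11,0]
    - [0,0,0,-0.12,0]
    - [0,0,0,-0.13,0]
    - [0,0,0,-0.14,0]
    - [0,0,0,-0.15,0]
    - [0,0,0,-0.15,0]
    - [0,0,0,-0.15,0]
    - [0,0,0,-0.15,0]

```text
time: 11.32
eef_pos: [0.5332, -0.0934, 0.1129]
tcp_rot: [0.643, 0.766, 0.001, -0.005]
contact_force: [-12.3, 4.1, 26.0]
opening: 0.002
```

Firm stop: the force rose from 19 to 26 N with only 0.6 mm more travel, 15 mm below the start height. Letting the lever rise and going straight up.

Emit:
servo_tool:
  increments:
    - [0,0,0,0.06,0]
    - [0,0,0,0.15,0]
    - [0,0,0,0.27,0]
    - [0,0,0,0.4,0]
    - [0,0,0,0.55,0]
    - [0,0,0,0.75,0]
    - [0,0,0,1.0,0]
    - [0,0,0,1.35,0]
    - [0,0,0,1.75,0]
    - [0,0,0,2.2,0]

```text
time: 12.15
eef_pos: [0.5327, -0.0932, 0.2011]
tcp_rot: [0.643, 0.766, 0.001, -0.006]
contact_force: [0.6, -0.6, -0.5]
opening: 0.002
```

Emit:
servo_tool:
  increments:
    - [0,0,0.1,0.4,0]
    - [0,-0.08,0.5,0.8,0]
    - [0,-0.2,1.1,0.9,0]
    - [0,-0.35,1.9,0.9,0]
    - [0,-0.5,2.7,0.9,0]
    - [0,-0.65,3.5,0.9,0]
    - [0,-0.8,4.3,0.9,0]
    - [0,-0.95,5.0,0.9,0]
    - [0,-1.0,5.4,0.9,0]
    - [0,-1.0,5.5,0.9,0]

```text
time: 12.98
eef_pos: [0.492, 0.1292, 0.2376]
tcp_rot: [0.641, 0.767, 0.001, -0.006]
contact_force: [-0.9, -1.0, 0.1]
opening: -0.002
```

```bash
python3 - <<'E'
from r import *
s=ctrl.get_state(); print(s["time"],s["eef_pos"],s["contact_force"])
a=[]
for n in("top","side"):
    p=ctrl.read_camera(n)
    for q,z in(("push_face",.05),("pad",.128),("spare_a",0.)):
        print(n,q,[(round(r["conf"],2),atz(p,r["centre"],z).round(4)[:2].tolist()) for r in ctrl.landmark_of(p,q)[:2]])
    m=cv2.inRange(cv2.cvtColor(rect(p,.128),cv2.COLOR_RGB2HSV),(0,150,80),(6,255,255))
    for c in cv2.findContours(m,0,1)[0]:
        if cv2.contourArea(c)>150: r=cv2.minAreaRect(c); print("red",round(.67-r[0][1]/1000,4),round(.16-r[0][0]/1000,4),np.round(r[1],1))
    u=proj(p,[.53,-.09,.1]).astype(int); f=p["frame"][u[1]-50:u[1]+50,u[0]-50:u[0]+50,::-1]
    a.append(cv2.resize(f,(400,400),interpolation=cv2.INTER_CUBIC))
cv2.imwrite("pics/c4.png",np.hstack(a))
E
```

```text
12.9833 [0.49197536 0.12917318 0.23758658] [-0.85408956 -0.95634571  0.05415352]
top push_face [(0.92, [0.5095, 0.0176])]
top pad [(0.88, [0.5354, -0.0973])]
top spare_a [(0.4, [0.6661, -0.0495]), (0.38, [0.3794, -0.1208])]
red 0.5326 -0.0938 [42.8 32.5]
side push_face [(0.57, [0.5229, 0.0118])]
side pad [(0.57, [0.5337, -0.0937])]
side spare_a [(0.71, [0.6541, -0.0623]), (0.7, [0.3867, -0.1328])]
red 0.5345 -0.0974 [39.  33.2]
```

View pics/c4.png

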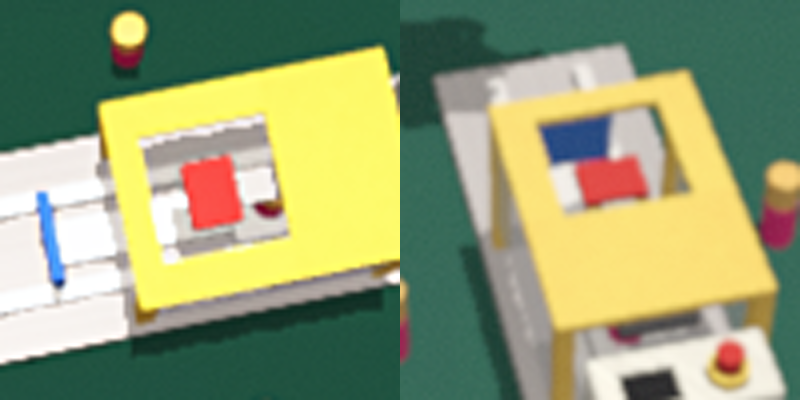

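The pad is back up (top-view red centroid unchanged at (0.5326, -0.0938)), the slide is still in, and the tube's magenta base shows under the ram at crop (268,207). The spares have not moved and the arm is clear. Handing in.

```bash
python3 -c "
from plant import ctrl
print(ctrl.sign_off())"
```

```text
the job is handed in; nothing more can be done
None
```

I pushed the feed slide fully in by its blue plate, pressed the lever pad down through the guard window to its firm stop, let it spring up and handed the job in at about 13 s.

**Slide:** The fingertips met the stop with 19 N at the predicted place. The camera measured about 119 mm of the 120 mm travel, and the slide was still in at the last look.

**Press:** The pad went down about 15 mm. It took 7.5 N while the cap was going on, then 26 N at a hard stop where the last 0.6 mm of movement added 7 N. The cameras cannot see the cap under the ram, so I judge it seated from the travel and that stop, not by sight.

**Last checks:**
- **Pad:** The top view shows its outline where it was before pressing. That view says little about height. The side view puts it about 2 mm off its first reading, far less than the roughly 14 mm a stuck lever would show.
- **Guard:** I felt no unexpected force on the way through the window. Clearance was checked from the pictures only.
- **Bystanders:** Both spare tubes stand where they were. I did not re-measure the jar, cup and screwdriver; the arm passed over the cup about 140 mm above its rim and never went near the jar or screwdriver.

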